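Find the socket that fits the clamp nut and keep it seated on the nut

TASK

One of the two hold-down clamps stands on the grey pad: find the socket in the wooden rack that fits its hex nut snugly (the smallest that goes over the nut), trying them on it as needed, and stand any socket that does not fit back upright over a pin of the rack. Push the right socket straight down over the nut until it is fully home on the washer, and finish while still gripping it there, ready to tighten; leave the hammer, the magnifier and the steel block where they lie.

Things in the scene. Friction and masses are not known exactly. Their poses are not given: they have to be found in the camera images.
- pad: thin grey felt pad, 270 x 230 mm, 2 mm thick, lying on the bench; origin at its centre. The clamp to work on stands on it, its nut within 60 mm of the pad's centre
- clamp_a: hold-down clamp, fixed: dark steel base 150 x 74 mm, top 20 mm above the bench; on it a brass die and a stepped block bridged by a 34 mm wide steel strap, top 60 mm above the bench; stud, 5 mm washer and nut in its middle. Origin at the centre of its underside, x along its length. Either clamp may be the one on the grey pad; the other is parked off it
- clamp_b: hold-down clamp, fixed: dark steel base 150 x 74 mm, top 20 mm above the bench; on it a brass die and a stepped block bridged by a 34 mm wide steel strap, top 60 mm above the bench; stud, 5 mm washer and nut in its middle. Origin at the centre of its underside, x along its length. Either clamp may be the one on the grey pad; the other is parked off it
- nut_a_foot (a point): centre of the underside of clamp A's hex nut, on the washer, where a seated socket's mouth comes to rest; 65 mm above the bench. The nut is 18 to 24 mm tall, size across flats not given (try or look; the right socket has about 2 mm play), on a stud standing 6 mm out of it. z up; its flats are square to x and to the lines 60 and 120 degrees from x. A light touch does not turn it
- nut_b_foot (a point): centre of the underside of clamp B's hex nut, on the washer, where a seated socket's mouth comes to rest; 65 mm above the bench. The nut is 18 to 24 mm tall, size across flats not given (try or look; the right socket has about 2 mm play), on a stud standing 6 mm out of it. z up; its flats are square to x and to the lines 60 and 120 degrees from x. A light touch does not turn it
- socket_13_mid (a point): centre (half-way up, 42 mm above the mouth) of the 13 mm steel socket, 84 mm tall, standing mouth down over any one of the rack's pins. Lower 40 mm: round, 24 mm thick, a hex mouth 14.8 mm across flats, 24 mm deep, in its underside. Upper 44 mm: dark hex adapter bar, 22 mm across flats, to grip it by. z up; flats of mouth and bar are square to x and to the lines 60 and 120 degrees from x
- socket_19_mid (a point): centre (half-way up, 42 mm above the mouth) of the 19 mm steel socket, 84 mm tall, standing mouth down over any one of the rack's pins. Lower 40 mm: round, 30 mm thick, a hex mouth 20.8 mm across flats, 30 mm deep, in its underside. Upper 44 mm: dark hex adapter bar, 22 mm across flats, to grip it by. z up; flats of mouth and bar are square to x and to the lines 60 and 120 degrees from x
- socket_24_mid (a point): centre (half-way up, 42 mm above the mouth) of the 24 mm steel socket, 84 mm tall, standing mouth down over any one of the rack's pins. Lower 40 mm: round, 36 mm thick, a hex mouth 25.8 mm across flats, 34 mm deep, in its underside. Upper 44 mm: dark hex adapter bar, 22 mm across flats, to grip it by. z up; flats of mouth and bar are square to x and to the lines 60 and 120 degrees from x
- socket_13: the 13 mm socket described above; origin at the centre of its mouth (underside)
- socket_19: the 19 mm socket described above; origin at the centre of its mouth (underside)
- socket_24: the 24 mm socket described above; origin at the centre of its mouth (underside)
- rack: fixed wooden socket rack, 70 x 200 x 22 mm, with three upright steel pins 9 mm thick and 18 mm tall in a row along its y axis, 62 mm apart, the sockets standing on its top over the pins; origin at the centre of its underside
- pin_1 (a point): foot of the rack's pin at its -y end, on the rack's top face (22 mm above the bench)
- pin_2 (a point): foot of the rack's middle pin, on the rack's top face
- pin_3 (a point): foot of the rack's pin at its +y end, on the rack's top face
- hammer: loose hammer, 260 mm long with a wooden handle and dark steel head up to 90 mm across, lying on the bench beyond the work; origin under its middle, x towards the head. To be left alone
- magnifier: loose hand magnifier lying flat: steel-rimmed lens 68 mm in diameter, 10 mm thick, origin under the lens centre, its black handle reaching 130 mm out along -x. To be left alone
- bench_block: loose flat steel bench block, 60 x 60 x 20 mm; origin under its centre. To be left alone
Mind the look-alikes: they are no part of the job. Leave any blue or turquoise look-alike of the socket_24 alone.

How it is judged:
By the outcome, as a careful person would: the job done as asked, in the order asked, and still so for the second after the job is handed in, while the arm keeps its last pose, push and grip.
It also fails if it takes over 70 s, if anything falls off the work surface, if the arm or the gripper's body presses on something with over 40 N, if the wrist force passes 120 N, or if a joint passes its speed limit or range.

ROBOT

A 6-joint arm with a two-finger parallel gripper is mounted at the origin on the work surface. World frame = base frame: x ahead of the robot, y to its left, z up, the work surface at z = 0. Lengths are in m, angles in degrees, forces in N, time in s.
With the tool pointing down it reaches from about 0.35 to 0.875 m from the base axis. Payload 4.2 kg.
Tool frame: the origin (TCP) lies at the very end of the fingers, on their centre line; the grasp point (between the pads) lies 19 mm behind it (r.grip_point_offset is the distance from the TCP to the grasp point, in m); z points along the fingers, y is the line along which they close (so a half turn about z gives the same grasp; the last joint's range is limited). The gripper opens to 87 mm and grips with 3 to 60 N. Pads are 19 mm wide; open, the fingers measure 117 mm over their backs; the gripper's body (75 mm by 190 mm) begins 51 mm behind the grasp point.
Start: joints at [-50.271, 22.042, 0.453, 0, -68.411, -14.817], TCP at [0.263, -0.567, 0.223] pointing down, gripper open.
Joint ranges: [-179.83, 179.83], [-69.29, 118.12], [-61.27, 80.66], [-181.25, 117.63], [-171.15, -9.14], [-177.46, 177.46]. Speed limits (degrees/s): [159.86, 159.86, 180, 180, 180, 180].

INTERFACE

Orientations are given as a 3x3 rotation matrix whose columns are the frame's x, y, z axes.
In Python, from station import r gives the robot as it stands.
- The arm moves only by the tool move_arm, never from a script. Its argument "series" is a list of rows, each a list of 3 entries, a list of its own where there are three numbers: the turn, a rotation vector about the tool's x, y, z as a fraction of full scale, then the shift along the tool's x, y, z as a fraction of full scale, then the opening, from 0 (shut) to 1 (fully open). A call has 1 to 12 rows; each row shifts and turns the commanded pose from where the row before left it, along the tool's axes as they then stand; what a row does not reach is not made up. Full scale, the value 1, is 0.5 m for a shift and 0.1 rad for a turn. A row lasts 1/10 s, in which the tool goes at most 50 mm and 8.59 degrees, less where a joint would pass 70% of its speed; a pose out of reach is approached as far as the arm can. A call with a number of a shift or a turn outside -1 to 1 is refused whole. A call with a gripper value outside its range is refused whole. The fingers move at their own pace and stop on an object; the grip force is fixed at half the most. Time passes only in rows, so rows that do not move let the fingers close. It gives the time, the measured TCP pose, the force, the opening and the grip force at its end, in the units of the state.
- r.sense(): the state, without advancing time (a new reading comes with each control period).
- r.capture(name): name is "side" or "top" or "wrist"; returns a dict with "img" (480x640x3 uint8, red, green, blue), "fx", "fy", "cx", "cy" (pixels), "k1" (the pictures are not rectified: a ray, as slopes to the right and down, at radius r is drawn at 1 + k1 r^2 times it, then the intrinsics apply), "origin" and "orientation" of the camera in the world. Camera axes: x right, y up, looking along -z (the intrinsics and any distortion apply to the point x, -y, -z); pixel columns grow to the right and rows downward; lengths in m; the calibration is good to about 2 mm. A picture is of the moment at which its call begins. There is no depth.
- r.finish_job(): hands the job in; it is judged then, once.
Trained networks look in the newest picture that a camera, given by its name, has taken for a name from the list of things; names that differ only in an ending like _2 or _b are one class to them, and where a whole thing is asked for, a point or a joint stands for the part that bears it (a point fixed in the world has none). Each returns a list of dicts, best first, with "score" (0 to 1); they miss things now and then, are a little off and sometimes report something else, mostly with a low value. They report only what shows in the picture. A call takes as long as a camera call. They do not tell look-alikes from the thing itself.
- r.cut_out(target, camera): "pixels" (480x640 bool, what is visible of it) and "centre" ([column, row] in pixels, amid what is visible of it).
- r.pinpoint(target, camera): "centre" ([column, row] in pixels: a listed point, or the origin of a listed thing).
The state is a dict: "time_s": time; "joints": joint angles; "joint_velocities": joint speeds; "effort": joint torques, N m; "tcp_pos": TCP position; "ee_rot": TCP orientation; "wrist_force": force on the tool from outside, world axes, zero at the start; "moment": the same for the moment, N m; "gripper_width": opening from 0.0 (shut) to 1.0 (fully open); "gripper_force": force on a finger pad.
Only numpy, scipy, OpenCV 4.12 (cv2) and the standard library are available. Lean on these libraries where they do the work, as an engineer would, in place of code of your own. Each camera call takes 0.05 s, during which the arm holds its last target. There are 200 camera calls.

## Working session

There is one attempt and no reset: what is moved stays moved. The work goes in short steps, Python scripts to look and compute and a tool call to move; the robot and the scene stay as the last step left them, time stands still between calls to the robot, and variables do not carry over. Pictures are saved under pics/ and viewed, at most 10 in all, crops included, and the job is handed in when it is done.

Besides the shell and the picture viewer there is one more tool, called after "Emit:" by a JSON object that holds its "api" and its "payload". move_arm: Moves the arm, as the interface text tells. Its arguments: {"type":"object","properties":{"series":{"type":"array"}},"required":["series"]}

```bash
ls; mkdir -p pics
cat > h.py <<'E'
import numpy as np, cv2
from station import r
def cap(n):
    c=r.capture(n); return c
def ray(c,px):
    K=np.array([[c['fx'],0,c['cx']],[0,c['fy'],c['cy']],[0,0,1.]])
    p=cv2.undistortPoints(np.array([[px]],float),K,np.array([c['k1'],0,0,0.]))[0,0]
    d=np.array(c['orientation'])@np.array([p[0],-p[1],-1.]); return np.array(c['origin']),d
def atz(c,px,z):
    o,d=ray(c,px); return o+d*(z-o[2])/d[2]
def proj(c,P):
    q=np.array(c['orientation']).T@(np.array(P)-c['origin']); x,y=q[0]/-q[2],-q[1]/-q[2]
    s=1+c['k1']*(x*x+y*y); return np.array([c['cx']+c['fx']*x*s,c['cy']+c['fy']*y*s])
def tri(c1,p1,c2,p2):
    o1,d1=ray(c1,p1);o2,d2=ray(c2,p2)
    t=np.linalg.lstsq(np.c_[d1,-d2],o2-o1,rcond=None)[0]
    a,b=o1+d1*t[0],o2+d2*t[1]; return (a+b)/2,np.linalg.norm(a-b)
def save(img,n): cv2.imwrite('pics/'+n,img[:,:,::-1])
E
python3 - <<'E'
from h import *
np.set_printoptions(precision=4,suppress=True)
Z={'pad':.002,'nut_a_foot':.065,'socket_13_mid':.064,'socket_19_mid':.064,'socket_24_mid':.064,'pin_1':.022,'pin_2':.022,'pin_3':.022,'rack':0,'clamp_a':0,'clamp_b':0}
C={}
for n in('top','side'):
    c=C[n]=cap(n); save(c['img'],n+'0.png'); print(n,np.array(c['origin']))
    for t in Z:
        for d in r.pinpoint(t,n)[:3]: print(t,np.array(d['centre']),round(d['score'],2),atz(c,d['centre'],Z[t]))
E
```

```text
pics
top [ 0.3296 -0.0328  1.4073]
nut_a_foot [366.9 260.2] 0.37 [ 0.5241 -0.1478  0.065 ]
socket_13_mid [236.9 285.4] 0.41 [0.463 0.199 0.064]
socket_19_mid [219.  275.4] 0.65 [0.4905 0.2475 0.064 ]
socket_24_mid [193.2 268.4] 0.73 [0.5105 0.3181 0.064 ]
socket_24_mid [224.8 219.1] 0.7 [0.6445 0.2344 0.064 ]
socket_24_mid [426. 309.] 0.66 [ 0.3915 -0.2991  0.064 ]
pin_1 [239.6 286.9] 0.94 [0.4629 0.1988 0.022 ]
pin_1 [220.6 276.2] 0.86 [0.4932 0.2518 0.022 ]
pin_1 [197.9 269.2] 0.68 [0.5137 0.3158 0.022 ]
pin_2 [239.6 286.9] 0.94 [0.4629 0.1988 0.022 ]
pin_2 [220.6 276.2] 0.86 [0.4932 0.2518 0.022 ]
pin_2 [197.9 269.2] 0.68 [0.5137 0.3158 0.022 ]
pin_3 [239.6 286.9] 0.94 [0.4629 0.1988 0.022 ]
pin_3 [220.6 276.2] 0.86 [0.4932 0.2518 0.022 ]
pin_3 [197.9 269.2] 0.68 [0.5137 0.3158 0.022 ]
rack [220.4 274.2] 0.9 [0.5015 0.257  0.    ]
clamp_a [467.4 211.1] 0.96 [ 0.669  -0.4463  0.    ]
clamp_a [362.9 261. ] 0.71 [ 0.5314 -0.1422  0.    ]
clamp_b [467.4 211.1] 0.96 [ 0.669  -0.4463  0.    ]
clamp_b [362.9 261. ] 0.71 [ 0.5314 -0.1422  0.    ]
side [-0.0776  0.8843  0.6825]
pad [360.4 
[... 561 characters left out ...]
35 0.022 ]
pin_1 [267.  332.5] 0.67 [0.4994 0.2552 0.022 ]
pin_2 [238.2 343.5] 0.88 [0.5212 0.3132 0.022 ]
pin_2 [296.  321.4] 0.8 [0.4762 0.1935 0.022 ]
pin_2 [267.  332.5] 0.67 [0.4994 0.2552 0.022 ]
pin_3 [238.2 343.5] 0.88 [0.5212 0.3132 0.022 ]
pin_3 [296.  321.4] 0.8 [0.4762 0.1935 0.022 ]
pin_3 [267.  332.5] 0.67 [0.4994 0.2552 0.022 ]
rack [270.3 339. ] 0.62 [0.4998 0.2461 0.    ]
rack [266.5 334.2] 0.53 [0.5158 0.239  0.    ]
rack [369.4 233.7] 0.31 [ 0.577  -0.2546  0.    ]
clamp_a [367.8 254.5] 0.92 [ 0.5214 -0.1558  0.    ]
clamp_a [376.6 200.2] 0.82 [ 0.6742 -0.4562  0.    ]
clamp_b [367.8 254.5] 0.92 [ 0.5214 -0.1558  0.    ]
clamp_b [376.6 200.2] 0.82 [ 0.6742 -0.4562  0.    ]
```

```bash
python3 -c "
import cv2,numpy as np
t=cv2.imread('pics/top0.png');s=cv2.imread('pics/side0.png')
cv2.imwrite('pics/t1.png',cv2.resize(t[170:350,160:500],None,fx=2.35,fy=2.35,interpolation=3))
cv2.imwrite('pics/s1.png',cv2.resize(s[180:400,160:440],None,fx=2.7,fy=2.7,interpolation=3))"
```

```text
(no output)
```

View pics/t1.png

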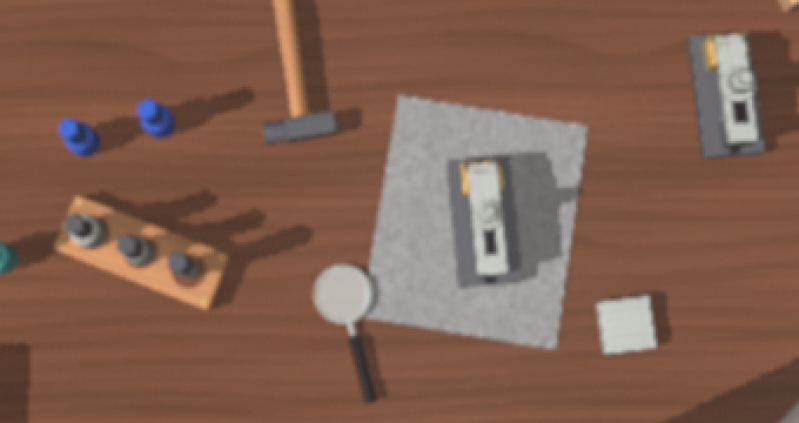

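View pics/s1.png

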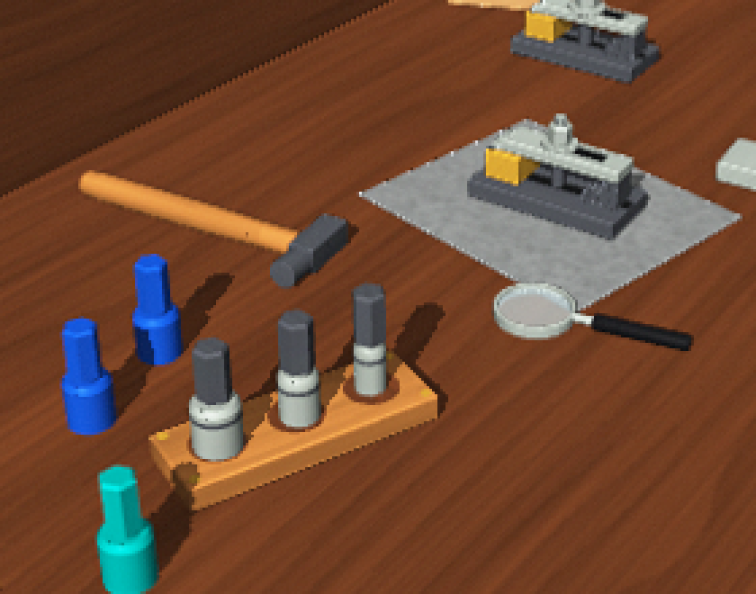

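The top picture shows the rack at top pixels ~(192–257, 253–300), with grey sockets 24 (193,268), 19 (217,275) and 13 (238,284). Two blue look-alikes stand at (193,228) and (226,220), and a turquoise one at (160,280). All three are off the rack, so I will leave them alone. The pad clamp's nut is at (368,260); the parked clamp is at (475,205).

```bash
cat >> h.py <<'E'
np.set_printoptions(precision=4,suppress=True)
from scipy.spatial.transform import Rotation as Ro
def plan(pos,ydeg=None,yoff=0,n=None,start=None,R0=None):
    """tool down; ydeg: world heading of the tool y axis (mod 180). prints shift (fraction, tool axes) total and turn"""
    s=r.sense(); R=np.array(s['ee_rot']) if R0 is None else R0; p=np.array(s['tcp_pos']) if start is None else np.array(start)
    d=R.T@(np.array(pos)-p)
    h=np.degrees(np.arctan2(R[1,1],R[0,1]))
    t=0
    if ydeg is not None:
        t=(ydeg-h+90)%180-90
    # tool z down: + turn about tool z lowers heading
    print('joints6',s['joints'][5],'heading',round(h,2),'shift frac total',d/0.5,'rows>=',np.ceil(np.linalg.norm(d)/.05),'turn z total (frac)',-np.radians(t)/0.1,'deg',t)
def st():
    s=r.sense(); print('t',s['time_s'],'p',np.array(s['tcp_pos']),'w',s['gripper_width'],'gf',s['gripper_force'],'F',np.array(s['wrist_force']),'M',np.array(s['moment']),'j',np.array(s['joints']))
E
python3 - <<'E'
from h import *
st(); s=r.sense(); print(np.array(s['ee_rot']))
c=cap('wrist'); o=np.array(c['origin']);R=np.array(s['ee_rot']);print('cam in tool',R.T@(o-s['tcp_pos']),R.T@np.array(c['orientation']),c['fx'],c['fy'],c['k1'])
plan([.46,-.147,.26]);
E
```

```text
t 1.2 p [ 0.2633 -0.5668  0.2226] w 1.0022014053076769 gf 0.0 F [ 0.307  -0.0146  0.6799] M [-0.0213  0.0082  0.0016] j [-50.2702  22.0418   0.4539   0.0013 -68.4122 -14.8166]
[[-0.9069 -0.4213 -0.    ]
 [-0.4213  0.9069 -0.    ]
 [ 0.     -0.     -1.    ]]
cam in tool [ 0.0761  0.0017 -0.1622] [[ 0.0011  0.9604  0.2788]
 [ 1.     -0.0011  0.0001]
 [ 0.0005  0.2788 -0.9604]] 338.13147784523073 338.13147784523073 0.004438290234997462
joints6 -14.81790353214834 heading 114.91 shift frac total [-0.7105  0.5958 -0.0749] rows>= 10.0 turn z total (frac) -0.0 deg 0
```

Run:
```python
from h import *
plan([.522,-.147,.2])
```

```text
joints6 -14.81790353214834 heading 114.91 shift frac total [-0.823   0.5436  0.0451] rows>= 10.0 turn z total (frac) -0.0 deg 0
```

Emit:
{"api": "move_arm", "payload": {"series": [[[0,0,0],[-0.082,0.054,0.0045],1],[[0,0,0],[-0.082,0.054,0.0045],1],[[0,0,0],[-0.082,0.054,0.0045],1],[[0,0,0],[-0.082,0.054,0.0045],1],[[0,0,0],[-0.082,0.054,0.0045],1],[[0,0,0],[-0.082,0.054,0.0045],1],[[0,0,0],[-0.082,0.054,0.0045],1],[[0,0,0],[-0.082,0.054,0.0045],1],[[0,0,0],[-0.082,0.054,0.0045],1],[[0,0,0],[-0.082,0.054,0.0045],1],[[0,0,0],[0,0,0],1],[[0,0,0],[0,0,0],1]]}}

```text
time_s: 2.45
tcp_pos: [0.5217, -0.1482, 0.1999]
ee_rot: [[-0.906, -0.423, -0.001], [-0.423, 0.906, -0.0], [0.001, 0.0, -1.0]]
wrist_force: [0.6, -0.4, 0.5]
gripper_width: 1.0
gripper_force: 0.0
```

Run:
```python
from h import *
st()
c=cap('wrist'); save(c['img'],'w1.png')
for t in('nut_a_foot','clamp_a','pad'):
    for d in r.pinpoint(t,'wrist')[:2]: print(t,np.array(d['centre']),d['score'],atz(c,d['centre'],.065))
im=cv2.imread('pics/w1.png'); u,v=map(int,proj(c,[.522,-.147,.075])); print(u,v)
x0=max(0,u-130);y0=max(0,v-100);cv2.imwrite('pics/w1c.png',cv2.resize(im[y0:y0+200,x0:x0+260],None,fx=3,fy=3,interpolation=3));print(x0,y0)
```

```text
t 2.45 p [ 0.5217 -0.1482  0.1999] w 1.0002844120186 gf 0.0 F [ 0.6179 -0.3805  0.4578] M [-0.0287  0.0279 -0.0308] j [  1.2805  15.0778 -13.1845   0.002  -61.7688 -66.2312]
nut_a_foot [314.4 235.2] 0.53 [ 0.526  -0.1498  0.065 ]
clamp_a [322.2 218.9] 0.68 [ 0.5093 -0.1498  0.065 ]
clamp_a [ 16.7 227.4] 0.59 [ 0.6332 -0.3955  0.065 ]
319 235
189 135
```

View pics/w1c.png

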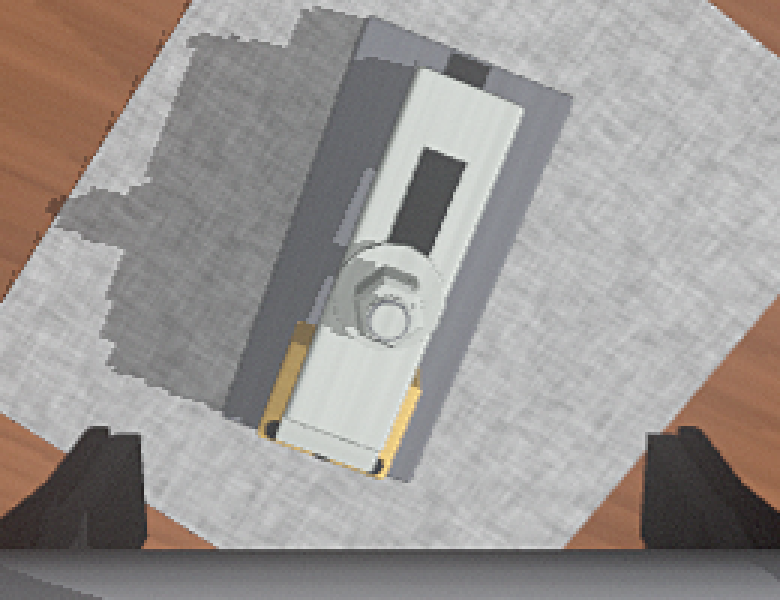

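The wrist view shows the pad clamp with its nut and stud at about wrist pixel (317,237). The stud looks about 13 mm thick, so I'll enlarge the view to size the nut.

Run:
```python
import cv2
im=cv2.imread('pics/w1.png',0)[208:258,292:347]
im=cv2.createCLAHE(4,(2,2)).apply(cv2.resize(im,None,fx=11,fy=11,interpolation=2))
cv2.imwrite('pics/w1d.png',im)
```

```text
(no output)
```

View pics/w1d.png

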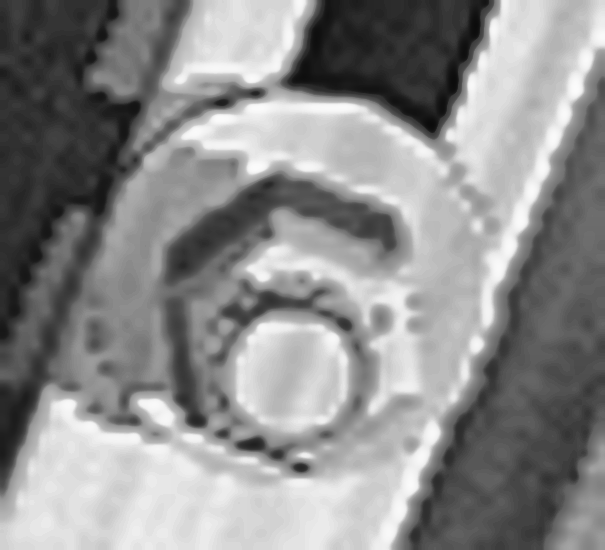

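The enlarged crop shows the nut's foot corners at crop (165,280), (280,173) and (403,222), and the stud top at (291,375). I'll work out its size from these.

Run:
```python
from h import *
c=cap('wrist')
V=[atz(c,[292+x/11-.5,208+y/11-.5],.065) for x,y in((165,280),(280,173),(403,222))]
V=np.array(V)[:,:2]; e=np.linalg.norm(np.diff(V,axis=0),axis=1); print(V,'edges',e*1000,'AF',e*1732)
print('across V0-V2 => AF',np.linalg.norm(V[2]-V[0])*1000,'centre',V[0]+V[2]-V[1])
for h in(.018,.021,.024): print('stud',h,atz(c,[292+291/11-.5,208+375/11-.5],.071+h))
# strap heading: long edges of the base in full picture, crop 3x origin 189,135
L=lambda x,y,z:atz(c,[189+x/3,135+y/3],z)
for a,b,z in(((372,17),(225,412),.02),((572,97),(410,480),.02),((418,68),(275,437),.06),((522,103),(380,470),.06)):
    d=L(*b,z)-L(*a,z); print(np.degrees(np.arctan2(d[1],d[0])),np.linalg.norm(d))
```

```text
[[ 0.5262 -0.1594]
 [ 0.514  -0.1545]
 [ 0.5135 -0.1436]] edges [13.1361 10.9128] AF [22.7518 18.901 ]
across V0-V2 => AF 20.231211349150886 centre [ 0.5257 -0.1485]
stud 0.018 [ 0.523  -0.1493  0.089 ]
stud 0.021 [ 0.5222 -0.1496  0.092 ]
stud 0.024 [ 0.5214 -0.1499  0.095 ]
3.347363240090912 0.14662647483448482
3.912131854195796 0.14762103853341063
3.4498684787627947 0.12345147722668828
5.1066665173533785 0.12380518181954978
```

Run:
```python
from h import *
plan([.4915,.252,.2],156)
```

```text
joints6 -66.24476311973336 heading 114.8 shift frac total [-0.2843  0.7552  0.0005] rows>= 9.0 turn z total (frac) -7.191434662945093 deg 41.20388548308395
```

Emit:
{"api": "move_arm", "payload": {"series": [[[0,0,0],[-0.0316,0.084,0],1],[[0,0,0],[-0.0316,0.084,0],1],[[0,0,0],[-0.0316,0.084,0],1],[[0,0,0],[-0.0316,0.084,0],1],[[0,0,0],[-0.0316,0.084,0],1],[[0,0,0],[-0.0316,0.084,0],1],[[0,0,0],[-0.0316,0.084,0],1],[[0,0,0],[-0.0316,0.084,0],1],[[0,0,0],[-0.0316,0.084,0],1]]}}

```text
time_s: 3.6
tcp_pos: [0.4911, 0.2542, 0.2005]
ee_rot: [[-0.908, -0.42, 0.001], [-0.42, 0.908, 0.0], [-0.001, 0.0, -1.0]]
wrist_force: [0.8, -0.5, -0.2]
gripper_width: 0.996
gripper_force: 0.0
```

Emit:
{"api": "move_arm", "payload": {"series": [[[0,0,-0.9],[0,0,0],1],[[0,0,-0.9],[0,0,0],1],[[0,0,-0.9],[0,0,0],1],[[0,0,-0.9],[0,0,0],1],[[0,0,-0.9],[0,0,0],1],[[0,0,-0.9],[0,0,0],1],[[0,0,-0.9],[0,0,0],1],[[0,0,-0.9],[0,0,0],1],[[0,0,0],[0,0,0],1],[[0,0,0],[0,0,0],1]]}}

```text
time_s: 4.6
tcp_pos: [0.4914, 0.2527, 0.2002]
ee_rot: [[-0.407, -0.913, 0.0], [-0.913, 0.407, 0.0], [-0.0, -0.0, -1.0]]
wrist_force: [-0.4, 0.7, -0.2]
gripper_width: 1.0
gripper_force: 0.0
```

Run:
```python
from h import *
st()
c=cap('wrist'); save(c['img'],'w2.png')
for t,z in(('socket_19_mid',.064),('socket_13_mid',.064),('socket_24_mid',.064),('rack',0)):
    for d in r.pinpoint(t,'wrist')[:2]: print(t,np.array(d['centre']),round(d['score'],2),atz(c,d['centre'],z))
u,v=map(int,proj(c,[.4915,.252,.106])); print(u,v)
x0=max(0,u-130);y0=max(0,v-100);cv2.imwrite('pics/w2c.png',cv2.resize(cv2.imread('pics/w2.png')[y0:y0+200,x0:x0+260],None,fx=3,fy=3,interpolation=3));print(x0,y0)
```

```text
t 4.6 p [0.4914 0.2527 0.2002] w 0.9999001513754131 gf 0.0 F [-0.3516  0.7219 -0.2047] M [ 0.0316  0.0607 -0.0265] j [ 44.0273  16.0234 -11.8085   0.0007 -62.162  -68.0443]
socket_19_mid [320.4 233.9] 0.79 [0.4913 0.2563 0.064 ]
socket_24_mid [321.  301.8] 0.94 [0.5184 0.3186 0.064 ]
socket_24_mid [167.7 275.8] 0.69 [0.6398 0.2351 0.064 ]
rack [317.8 220.9] 0.69 [0.4947 0.2571 0.    ]
rack [318.9 223.9] 0.32 [0.495  0.2607 0.    ]
318 242
188 142
```

View pics/w2c.png

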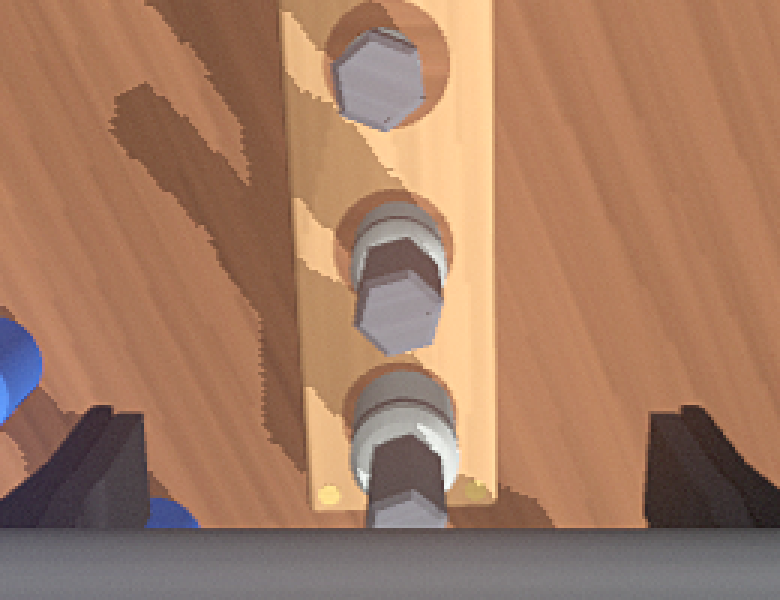

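The wrist crop shows the plain steel sockets on the rack: 13 at crop (380,80), 19 at (400,312) and 24 at (405,470). The blue ones stand off to the left. The 19's bar has corners at about (404,270), (443,297), (436,345), (397,355), (355,325) and (363,283).

Run:
```python
from h import *
c=cap('wrist')
V=np.array([atz(c,[188+x/3-.3,142+y/3-.3],.106)[:2] for x,y in((404,270),(443,297),(436,345),(397,355),(355,325),(363,283))])
m=V.mean(0);D=V-m
a=np.degrees(np.arctan2(D[:,1],D[:,0]));print('centre',m,'corner r mm',np.linalg.norm(D,axis=1)*1000,'corner angs mod60',a%60)
im=c['img']; top=(im[...,2].astype(int)-im[...,0]>-12)&(im.sum(2)>330)&(im.sum(2)<520)
n,l,S,ce=cv2.connectedComponentsWithStats(top.astype(np.uint8))
for i in range(1,n):
    if 300<S[i,4]<1500: 
        p=atz(c,ce[i],.106); print(ce[i],S[i,4],p)
        cn=cv2.findContours((l==i).astype(np.uint8),0,1)[0][0]
        w=np.array([atz(c,q[0],.106)[:2] for q in cn]); d=w-w.mean(0)
        an=np.radians(np.arange(0,60,1)); ext=[sum(np.ptp(d@[np.cos(t+k),np.sin(t+k)]) for k in(0,np.pi/3,2*np.pi/3)) for t in an]; print('flat normal',np.argmin(ext),min(ext)/3)
plan([m[0],m[1],.072])
```

```text
centre [0.4903 0.256 ] corner r mm [11.6974 12.1649 13.1847 11.7951 12.3055 12.5905] corner angs mod60 [ 0.7392 57.0324 53.3847  2.7283 52.1179 55.9289]
[313.7761 168.9816] 652 [0.4711 0.1992 0.106 ]
flat normal 45 0.021098397861037177
[320.7405 246.0019] 528 [0.4905 0.2559 0.106 ]
flat normal 22 0.02051210866677868
[172.123  276.6409] 1114 [0.6114 0.231  0.106 ]
flat normal 52 0.04613554233276221
[224.1333 362.5692] 390 [0.6113 0.3196 0.106 ]
flat normal 11 0.02526518835587531
joints6 -67.96438130884951 heading 156.14 shift frac total [-0.004   0.0036  0.2561] rows>= 3.0 turn z total (frac) -0.0 deg 0
```

Emit:
{"api": "move_arm", "payload": {"series": [[[0,0,0.95],[-0.004,0.004,0],1],[[0,0,0.95],[0,0,0],1],[[0,0,0],[0,0,0.08],1],[[0,0,0],[0,0,0.08],1],[[0,0,0],[0,0,0.07],1],[[0,0,0],[0,0,0.034],1],[[0,0,0],[0,0,0],1],[[0,0,0],[0,0,0],0.1],[[0,0,0],[0,0,0],0.1],[[0,0,0],[0,0,0],0.1],[[0,0,0],[0,0,0],0.1],[[0,0,0],[0,0,0],0.1]]}}

```text
time_s: 6.1
tcp_pos: [0.4903, 0.2564, 0.0687]
ee_rot: [[-0.57, -0.822, 0.001], [-0.822, 0.57, 0.001], [-0.001, -0.0, -1.0]]
wrist_force: [-0.2, 0.3, 0.5]
gripper_width: 0.63
gripper_force: 0.0
```

Emit:
{"api": "move_arm", "payload": {"series": [[[0,0,0],[0,0,0],0.1],[[0,0,0],[0,0,0],0.1],[[0,0,0],[0,0,0],0.1],[[0,0,0],[0,0,0],0.1]]}}

```text
time_s: 6.5
tcp_pos: [0.4903, 0.2562, 0.0681]
ee_rot: [[-0.569, -0.822, 0.0], [-0.822, 0.569, -0.0], [-0.0, -0.0, -1.0]]
wrist_force: [0.2, -0.0, 0.5]
gripper_width: 0.263
gripper_force: 2.1
```

Emit:
{"api": "move_arm", "payload": {"series": [[[0,0,0],[0,0,0],0.1],[[0,0,0],[0,0,0],0.1],[[0,0,0],[0,0,-0.03],0.1],[[0,0,0],[0,0,-0.06],0.1],[[0,0,0],[0,0,-0.08],0.1],[[0,0,0],[0,0,-0.08],0.1],[[0,0,0],[0,0,-0.03],0.1],[[0,0,0],[0,0,0],0.1]]}}

```text
time_s: 7.3
tcp_pos: [0.4909, 0.2569, 0.2105]
ee_rot: [[-0.57, -0.822, 0.004], [-0.822, 0.57, 0.004], [-0.005, -0.001, -1.0]]
wrist_force: [-0.7, 0.5, -2.7]
gripper_width: 0.248
gripper_force: 29.7
```

Run:
```python
from h import *
st(); plan([.5235,-.149,.208],124); plan([.5235,-.149,.208],184)
```

```text
t 7.3 p [0.4909 0.2569 0.2105] w 0.2484671304373319 gf 29.73051574588908 F [-0.6749  0.5146 -2.6745] M [0.029  0.0581 0.0004] j [ 44.3885  15.5325 -10.9238   0.002  -63.2353 -79.1074]
joints6 -79.10738502972704 heading 145.28 shift frac total [ 0.6302 -0.5159  0.0022] rows>= 9.0 turn z total (frac) 3.714384816650842 deg -21.281857348156734
joints6 -79.10738502972704 heading 145.28 shift frac total [ 0.6302 -0.5159  0.0022] rows>= 9.0 turn z total (frac) -6.757590695315135 deg 38.718142651843266
```

Run:
```python
from h import *
plan([.5475,-.132,.175],124)
```

```text
joints6 -79.10738502972704 heading 145.28 shift frac total [ 0.5753 -0.5359  0.0685] rows>= 8.0 turn z total (frac) 3.714384816650842 deg -21.281857348156734
```

Emit:
{"api": "move_arm", "payload": {"series": [[[0,0,0],[0.064,-0.06,0],0.1],[[0,0,0],[0.064,-0.06,0],0.1],[[0,0,0],[0.064,-0.06,0],0.1],[[0,0,0],[0.064,-0.06,0],0.1],[[0,0,0],[0.064,-0.06,0],0.1],[[0,0,0],[0.064,-0.06,0],0.1],[[0,0,0],[0.064,-0.06,0],0.1],[[0,0,0],[0.064,-0.06,0],0.1],[[0,0,0],[0.064,-0.06,0.01],0.1]]}}

```text
time_s: 8.2
tcp_pos: [0.5471, -0.136, 0.2011]
ee_rot: [[-0.57, -0.822, -0.003], [-0.822, 0.57, 0.001], [0.001, 0.003, -1.0]]
wrist_force: [1.1, 1.1, -1.8]
gripper_width: 0.251
gripper_force: 29.7
```

Emit:
{"api": "move_arm", "payload": {"series": [[[0,0,0.93],[0,0,0],0.1],[[0,0,0.93],[0,0,0],0.1],[[0,0,0.93],[0,0,0.02],0.1],[[0,0,0.93],[0,0,0.02],0.1],[[0,0,0],[0,0,0.02],0.1],[[0,0,0],[0,0,0],0.1],[[0,0,0],[0,0,0],0.1]]}}

```text
time_s: 8.9
tcp_pos: [0.5476, -0.1343, 0.1721]
ee_rot: [[-0.829, -0.56, -0.002], [-0.56, 0.829, -0.0], [0.002, 0.001, -1.0]]
wrist_force: [-0.5, 0.3, -2.0]
gripper_width: 0.25
gripper_force: 29.7
```

Run:
```python
from h import *
st()
c=cap('wrist'); save(c['img'],'w3.png'); np.save('c3.npy',c,allow_pickle=True)
u,v=map(int,proj(c,[.523,-.149,.08])); print(u,v)
x0=max(0,u-60);y0=max(0,v-45);cv2.imwrite('pics/w3c.png',cv2.resize(cv2.imread('pics/w3.png')[y0:y0+90,x0:x0+120],None,fx=6.5,fy=6.5,interpolation=2));print(x0,y0)
```

```text
t 8.9 p [ 0.5476 -0.1343  0.1721] w 0.2501520632045431 gf 29.731908752671643 F [-0.4694  0.2586 -1.9794] M [ 0.0427 -0.0122 -0.0193] j [  2.6816  18.5728 -12.4671   0.003  -59.0707 -58.634 ]
319 209
259 164
```

View pics/w3c.png

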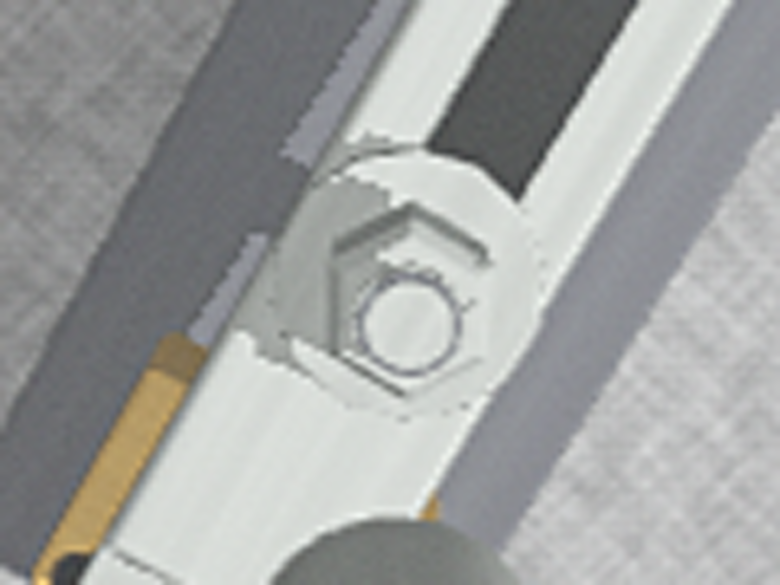

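The crop shows the nut's foot corners at (335,245), (410,203) and (487,250), and the stud top at (409,325). The washer circle spans x 275–545 and y 150–415. Flat to flat is about 18–19 mm, which matches the 19 socket.

Run:
```python
from h import *
c=np.load('c3.npy',allow_pickle=True).item()
q=lambda x,y:[259+x/6.5-.4,164+y/6.5-.4]
V=np.array([atz(c,q(*p),.065)[:2] for p in((335,245),(410,203),(487,250))])
e=np.diff(V,axis=0);print(np.linalg.norm(e,axis=1)*1732,np.degrees(np.arctan2(e[:,1],e[:,0])),np.linalg.norm(V[2]-V[0])*1000,'c',V[0]+V[2]-V[1])
print('washer c',atz(c,q(410,283),.065), 'dia',np.linalg.norm(atz(c,q(275,283),.065)-atz(c,q(545,283),.065)))
for h in(.018,.021,.024): print('stud',h,atz(c,q(409,325),.071+h))
# stud from w1: rebuild camera ray from its pose
s=r.sense();R=np.array(s['ee_rot']);off=R.T@(np.array(c['origin'])-s['tcp_pos']);Rc=R.T@np.array(c['orientation'])
a=np.radians(114.8);R1=np.array([[-np.sin(a),np.cos(a),0],[np.cos(a+0)*1,np.sin(a),0],[0,0,-1.]]);R1[:,0]=np.cross(R1[:,1],R1[:,2])
c1=dict(c);c1['origin']=np.array([.5217,-.1482,.1999])+R1@off;c1['orientation']=R1@Rc
print(tri(c,q(409,325),c1,[292+291/11-.5,208+375/11-.5]))
t,sd=cap('top'),cap('side')
for n in('top','side'):
    cc=t if n=='top' else sd
    for d in r.pinpoint('nut_a_foot',n)[:2]: print(n,d['centre'],d['score'],atz(cc,d['centre'],.065))
```

```text
[18.3383 19.2857] [153.3756  92.735 ] 18.753558987169473 c [ 0.5238 -0.1464]
washer c [ 0.5231 -0.1472  0.065 ] dia 0.03344272181082804
stud 0.018 [ 0.5237 -0.1471  0.089 ]
stud 0.021 [ 0.5232 -0.1474  0.092 ]
stud 0.024 [ 0.5227 -0.1478  0.095 ]
(array([ 0.5243, -0.1466,  0.0851]), np.float64(2.5591215162777453e-05))
top [368.6, 259.4] 0.59 [ 0.5261 -0.1524  0.065 ]
```

Run:
```python
from h import *
plan([.5233,-.1471,.145],123.7)
```

```text
joints6 -58.690029687846895 heading 123.99 shift frac total [0.0557 0.0068 0.057 ] rows>= 1.0 turn z total (frac) 0.050363280785342815 deg -0.28856034314324575
```

Emit:
{"api": "move_arm", "payload": {"series": [[[0,0,0.05],[0.028,0.0034,0],0.1],[[0,0,0],[0.028,0.0034,0.02],0.1],[[0,0,0],[0,0,0.02],0.1],[[0,0,0],[0,0,0.015],0.1],[[0,0,0],[0,0,0],0.1],[[0,0,0],[0,0,0],0.1]]}}

```text
time_s: 9.75
tcp_pos: [0.5233, -0.1471, 0.1455]
ee_rot: [[-0.832, -0.555, 0.0], [-0.555, 0.832, -0.0], [0.0, -0.0, -1.0]]
wrist_force: [0.7, 0.4, -2.5]
gripper_width: 0.252
gripper_force: 29.7
```

Run:
```python
from h import *
st(); plan([.5233,-.1471,.120])
```

```text
t 9.75 p [ 0.5233 -0.1471  0.1455] w 0.251884140364542 gf 29.731692311481766 F [ 0.7322  0.4156 -2.4707] M [-0.0106 -0.0378  0.0053] j [  1.4062  18.197  -17.3679   0.0202 -54.4322 -57.7156]
joints6 -57.71557208836237 heading 123.7 shift frac total [0.0001 0.     0.051 ] rows>= 1.0 turn z total (frac) -0.0 deg 0
```

Lowering gently onto the nut in 2 mm steps, watching the force.

Emit:
{"api": "move_arm", "payload": {"series": [[[0,0,0],[0,0,0.008],0.1],[[0,0,0],[0,0,0.004],0.1],[[0,0,0],[0,0,0.004],0.1],[[0,0,0],[0,0,0.004],0.1],[[0,0,0],[0,0,0.004],0.1],[[0,0,0],[0,0,0],0.1]]}}

```text
time_s: 10.35
tcp_pos: [0.5226, -0.1471, 0.1332]
ee_rot: [[-0.832, -0.554, -0.001], [-0.554, 0.832, 0.0], [0.001, 0.0, -1.0]]
wrist_force: [-0.4, -0.3, -1.2]
gripper_width: 0.253
gripper_force: 29.7
```

Emit:
{"api": "move_arm", "payload": {"series": [[[0,0,0],[0,0,0.004],0.1],[[0,0,0],[0,0,0.004],0.1],[[0,0,0],[0,0,0],0.1]]}}

```text
time_s: 10.65
tcp_pos: [0.5226, -0.1471, 0.1292]
ee_rot: [[-0.832, -0.554, -0.001], [-0.554, 0.832, 0.0], [0.0, 0.0, -1.0]]
wrist_force: [0.4, 1.1, -1.6]
gripper_width: 0.247
gripper_force: 29.7
```

Emit:
{"api": "move_arm", "payload": {"series": [[[0,0,0],[0,0,0.004],0.1],[[0,0,0],[0,0,0.004],0.1],[[0,0,0],[0,0,0],0.1]]}}

```text
time_s: 10.95
tcp_pos: [0.5234, -0.1473, 0.1256]
ee_rot: [[-0.832, -0.555, 0.001], [-0.555, 0.832, -0.0], [-0.001, -0.001, -1.0]]
wrist_force: [1.9, -0.9, -2.2]
gripper_width: 0.248
gripper_force: 29.7
```

Emit:
{"api": "move_arm", "payload": {"series": [[[0,0,0],[0,0,0.006],0.1],[[0,0,0],[0,0,0.006],0.1],[[0,0,0],[0,0,0.006],0.1],[[0,0,0],[0,0,0.004],0.1],[[0,0,0],[0,0,0],0.1]]}}

```text
time_s: 11.45
tcp_pos: [0.5233, -0.1474, 0.1144]
ee_rot: [[-0.832, -0.555, 0.001], [-0.555, 0.832, -0.0], [-0.001, -0.001, -1.0]]
wrist_force: [2.8, -2.8, -3.2]
gripper_width: 0.25
gripper_force: 29.7
```

Emit:
{"api": "move_arm", "payload": {"series": [[[0,0,0],[0,0,0.004],0.1],[[0,0,0],[0,0,0.003],0.1],[[0,0,0],[0,0,0],0.1]]}}

```text
time_s: 11.75
tcp_pos: [0.5234, -0.1473, 0.1112]
ee_rot: [[-0.832, -0.555, 0.001], [-0.555, 0.832, -0.0], [-0.001, -0.001, -1.0]]
wrist_force: [3.6, -2.9, -1.2]
gripper_width: 0.255
gripper_force: 29.8
```

Emit:
{"api": "move_arm", "payload": {"series": [[[0,0,0],[0,0,0.003],0.1],[[0,0,0],[0,0,0],0.1],[[0,0,0],[0,0,0],0.1]]}}

```text
time_s: 12.05
tcp_pos: [0.5234, -0.1474, 0.111]
ee_rot: [[-0.832, -0.555, 0.002], [-0.555, 0.832, -0.001], [-0.001, -0.002, -1.0]]
wrist_force: [0.4, -3.8, 6.1]
gripper_width: 0.25
gripper_force: 29.7
```

The socket stopped at exactly the expected height: TCP 0.111, so the mouth is at 0.065. I'll press slightly more and check with a picture.

Emit:
{"api": "move_arm", "payload": {"series": [[[0,0,0],[0,0,0.002],0.1],[[0,0,0],[0,0,0],0.1],[[0,0,0],[0,0,0],0.1]]}}

```text
time_s: 12.35
tcp_pos: [0.5235, -0.1475, 0.111]
ee_rot: [[-0.832, -0.555, 0.002], [-0.555, 0.832, -0.001], [-0.001, -0.002, -1.0]]
wrist_force: [-0.3, -2.0, 10.1]
gripper_width: 0.251
gripper_force: 29.7
```

Run:
```python
from h import *
st(); c=cap('side'); im=c['img']; a=im[180:270,315:435]; save(cv2.resize(a,None,fx=5,fy=5,interpolation=2),'s2.png')
w=cap('wrist')['img'][130:330,200:440]; save(cv2.resize(w,None,fx=3,fy=3,interpolation=2),'w4.png')
```

```text
t 12.35 p [ 0.5235 -0.1475  0.111 ] w 0.25120946832781305 gf 29.727512136350924 F [-0.2854 -1.9945 10.125 ] M [-0.5791  0.3885  0.0302] j [  1.3898  20.4329 -19.8465   0.0889 -49.613  -57.7149]
```

View pics/s2.png

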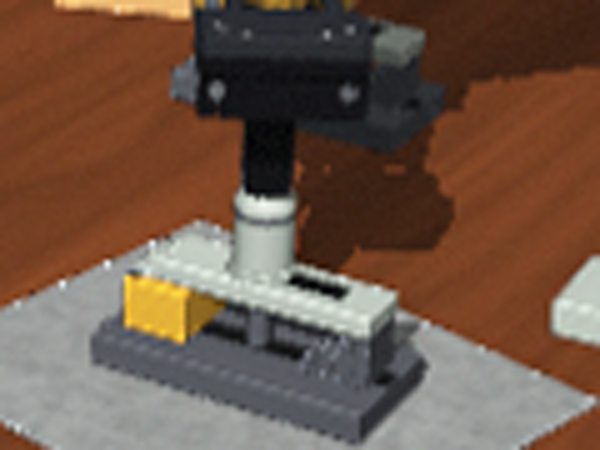

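The side view shows the 19 socket upright at crop (265,235), sitting on the washer with no nut showing and still held by the gripper. The upward push is a steady 10 N and the mouth is at 65 mm. Handing in.

```bash
python3 -c "
from station import r
print(r.finish_job())"
```

```text
the job is handed in; nothing more can be done
None
```

The 19 mm socket is fully home on the pad clamp's nut and still gripped with about 10 N of downward push. The nut measured about 18.8 mm across flats, so no other socket had to be tried. The job was handed in at about 12 s.

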